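# Release the spring stop and slide the punnet carriage on

### The job

On the packing table a metal carriage with a punnet of walnuts waits on a short slide, held back by a spring stop pin. Without lifting the carriage, press the bar beside the slide down with a fingertip and, keeping it down, push the carriage by its side lug along the slide past the pin, on to the far end stop; then let go so that the pin springs up fully behind the carriage. Finish clear of everything, and leave the other things on the table where they stand.

Things in the scene. Friction and masses are not known exactly. Their poses are not given: they have to be found in the camera images.
- track: Fixed slide: aluminium bed 525 x 119 mm, its top 30 mm above the table; 8 mm guide walls, top 46 mm above the table. Origin: on the table, on the slide's centre line, under the pin. y axis: along the slide, the way the carriage must go; x: across it (press bar on the -x side); z up. Inner face of the far end stop at y = +217 mm, of the rear one at y = -272 mm.
- stop (a joint): How far the spring stop is pressed down, m: 0 up, 0.014 fully down. Pin and press bar are one rigid piece that moves only vertically and springs up when let go (1.5 N to start, 3.5 N fully down). Pressed 11 mm or more, the pin is below the bed; once the carriage's front covers the pin, the carriage keeps it down until its rear end has passed.
- pin_top (a point): Centre of the top of the stop pin, a steel pin 14 mm across on the slide's centre line (track x = 0, y = 0), 10 mm above the bed when up. It blocks the carriage.
- bar_centre (a point): Centre of the top of the steel press bar, 180 mm long along the slide, 30 mm wide, 8 mm thick: track x = -81 mm, y from -165 to +15 mm. Its top is 52 mm above the table when up, 38 mm fully pressed. It can be pressed anywhere along its length and a finger can slide along it. Gap of 6 mm between bar and guide wall.
- carriage: Loose steel carriage, 200 mm long along the slide (y), 100 mm wide, about 0.9 kg, runs easily; fixed black punnet of walnuts on it, top about 60 mm above the underside, at x = -34 to +46 mm. Origin: centre of its underside; axes as the track's. Starts behind the pin (track y -165 to -115 mm); at the far end stop its origin is at track y = +117 mm, its rear end 10 mm past the pin.
- lug_face (a point): Middle of the rear face of the carriage's side lug, to be pushed towards +y: a square dark steel bar 16 mm thick along the slide that reaches sideways above guide wall and press bar, clear of the bar even when that is up. In the carriage's frame at x = -81, y = +60, z = +37 mm; the lug ends at x = -100 mm and spans 58 to 76 mm above the table.
- apple_a: Bystander, leave alone: loose red apple about 72 mm across, 62 mm high, on the bar's side of the slide, near the far end. Origin: centre of its underside.
- apple_b: Bystander, leave alone: loose red apple about 68 mm across, 58 mm high, on the other side of the slide. Origin: centre of its underside.
- mug: Bystander, leave alone: loose white mug, 80 mm across, 90 mm high, beyond the slide. Origin: centre of its underside.
- brush: Bystander, leave alone: loose hand brush, 170 mm long, lying beyond the slide. Origin: its middle, on the table.
- screwdriver: Bystander, leave alone: loose screwdriver lying about 100 mm outside the press bar, roughly along the slide. Origin: its middle, on the table.
- jar: Bystander, leave alone: loose glass jar with lid, 70 mm across, 85 mm high, to the robot's right. Origin: centre of its underside.
- twine_tin: Bystander, leave alone: loose small round tin, 66 mm across, 45 mm high, to the robot's left. Origin: centre of its underside.

How it is judged:
On the way, in this order (a step that is already met when the one before it is completed fails the run):
1. the press bar is held down while the carriage is still behind the pin (value of joint stop above 0.0095 m and y of carriage in the frame of track below -0.1 m), for 0.1 s.
2. with the bar still down, the carriage's front has slid over the pin (value of joint stop above 0.007 m and y of carriage in the frame of track between -0.08 and 0.09 m), for 0.1 s.
At the end, for the whole second after the job is handed in: The carriage rests flat on the bed (within 4 mm of height and 0.05 rad) between the pin and the far end stop (its origin at track y 104 to 125 mm), and the stop has sprung up behind it (pressed less than 3 mm) (y of carriage in the frame of track between 0.104 and 0.125 m and z of carriage in the frame of track between 0.026 and 0.034 m and angle between carriage's own z axis and vertical below 0.05 rad and linear speed of carriage below 0.02 m/s and value of joint stop below 0.003 m); the robot touches nothing.
It fails at once if the carriage is lifted (more than 7 mm) or tipped (z of carriage in the frame of track above 0.037 m or angle between carriage's own z axis and vertical above 0.12 rad).
It fails at once if another thing on the table is disturbed (moved more than 30 mm) (distance of any of apple_a, apple_b, mug, brush, screwdriver, jar, twine_tin from where it was at the start of the episode above 0.03 m).
It also fails if it takes over 42 s, if anything falls off the work surface, if the arm or the gripper's body presses on something with over 40 N, if the wrist force passes 120 N, or if a joint passes its speed limit or range.

### The arm

A 7-joint arm with a two-finger parallel gripper is mounted at the origin on the work surface. World frame = base frame: x ahead of the robot, y to its left, z up, the work surface at z = 0. Lengths are in m, angles in rad, forces in N, time in s.
With the tool pointing down it reaches from about 0.4 to 0.75 m from the base axis. Payload 19.5 kg.
Tool frame: the origin (TCP) lies on the front face of the gripper's body, between the roots of the fingers; the fingertips stand 73 mm ahead of it and the grasp point (between the pads) lies bot.tcp_to_grasp ahead of it (bot.tcp_to_grasp is the distance from the TCP to the grasp point, in m); z points along the fingers, y is the line along which they close (so a half turn about z gives the same grasp; the last joint's range is limited). The gripper opens to 85 mm and grips with 20 to 120 N. Pads are 22 mm wide; open, the fingers measure 114 mm over their backs; the gripper's body (76 mm by 85 mm) begins 54 mm behind the grasp point. The pads swing forward as they close: fully open they stand 13 mm farther back than shut.
Start: joints at [1.131, 0.707, -0.028, 1.485, 0.022, 0.951, -0.075], TCP at [0.223, -0.53, 0.304] pointing down, gripper open.
Joint ranges: [-2.71, 2.71], [-0.32, 2.16], [-1.57, 1.52], [0, 2.45], [-1.46, 4.6], [0, 2.02], [-2.83, 2.83]. Speed limits (rad/s): [1.89, 1.89, 2.57, 2.57, 3.01, 3.01, 3.01].

### API

Orientations are given as a unit quaternion [w, x, y, z].
In Python, from bench import bot gives the robot as it stands.
- The arm moves only by the tool carry_out, never from a script. Its argument "increments" is a list of rows, each a list of 3 entries, a list of its own where there are three numbers: the shift along the tool's x, y, z in m, then the turn about the tool's z in degrees, then the closure in counts, from 0 (fully open) to 255 (shut). A call has 1 to 12 rows; each row is the pose to reach, as a shift and turn from the pose commanded when the call began, along the tool's axes at that moment; what a row does not reach only later rows make up. A row lasts 1/12 s, in which the tool goes at most 41.7 mm and 7.16 degrees, less where a joint would pass 70% of its speed; a pose out of reach is approached as far as the arm can. A call with a gripper value outside its range is refused whole. The fingers move at their own pace and stop on an object; "squeeze" is the grip in N (left out, the last holds). Time passes only in rows, so rows that repeat a pose let the fingers close. It gives the time, the measured TCP pose, the force, the opening and the grip force at its end, in the units of the state.
- bot.get_obs(): the state, without advancing time (a new reading comes with each control period).
- bot.camera(name): name is "side" or "top"; returns a dict with "image" (384x512x3 uint8, red, green, blue), "camera_matrix" (3x3 intrinsics, pixels), "rvec" (rotation vector, rad) and "tvec" (3), from world to camera coordinates, as OpenCV has them. Camera axes: x right, y down, z forward; pixel columns grow to the right and rows downward; lengths in m; the calibration is good to about 2 mm. A picture is of the moment at which its call begins. There is no depth.
- bot.hand_in(): hands the job in; it is judged then, once.
The state is a dict: "time_s": time; "joint_positions": joint angles; "qd": joint speeds; "joint_efforts": joint torques, N m; "tcp_pos": TCP position; "eef_rot": TCP orientation; "ft_force": force on the tool from outside, world axes, zero at the start; "ft_torque": the same for the moment, N m; "width": finger opening in m; "grip_force": force on a finger pad.
Only numpy, scipy, OpenCV 4.12 (cv2) and the standard library are available. Lean on these libraries where they do the work, as an engineer would, in place of code of your own. Each camera call takes 0.05 s, during which the arm holds its last target. There are 200 camera calls.

## Working session

There is one attempt and no reset: what is moved stays moved. The work goes in short steps, Python scripts to look and compute and a tool call to move; the robot and the scene stay as the last step left them, time stands still between calls to the robot, and variables do not carry over. Pictures are saved under pics/ and viewed, at most 10 in all, crops included, and the job is handed in when it is done.

Besides the shell and the picture viewer there is one more tool, called after ">>>" as name(argument=value, ...) on one line, values as JSON. carry_out: Moves the arm, as the interface text tells. Its arguments: {"type":"object","properties":{"increments":{"type":"array"},"squeeze":{"type":"number"}},"required":["increments"]}

```bash
mkdir -p pics; cat > h.py <<'E'
import numpy as np, cv2
from bench import bot
def cam(n):
    c=bot.camera(n); R=cv2.Rodrigues(np.array(c["rvec"],float))[0]
    return c["image"],np.array(c["camera_matrix"],float),R,np.array(c["tvec"],float).ravel()
def ray(px,c,z):
    _,K,R,t=c
    d=R.T@np.linalg.solve(K,[px[0],px[1],1.]); o=-R.T@t
    return o+d*(z-o[2])/d[2]
def proj(P,c):
    _,K,R,t=c; return cv2.projectPoints(np.array(P,float).reshape(-1,3),R,t,K,None)[0].reshape(-1,2)
E
python3 - <<'E'
from h import *
for n in("top","side"):
    c=cam(n); cv2.imwrite(f"pics/{n}0.png",cv2.resize(c[0][:,:,::-1],(800,600),interpolation=cv2.INTER_CUBIC))
    np.savez(f"{n}0.npz",im=c[0],K=c[1],R=c[2],t=c[3])
    print(n,-c[2].T@c[3])
o=bot.get_obs();print(o["tcp_pos"],o["eef_rot"],o["width"],o["ft_force"],bot.tcp_to_grasp,o["time_s"])
E
```

```text
top [0.34558376 0.0221125  1.2582374 ]
side [0.26911569 0.88522278 1.02243395]
[ 0.22269319 -0.52995417  0.30349739] [-4.54650781e-04  9.80282370e-01  1.97601261e-01 -1.03492007e-04] 0.08540971738264516 [-0.18521196 -0.11958518 -0.4752021 ] 0.0539 0.1
```

View pics/top0.png

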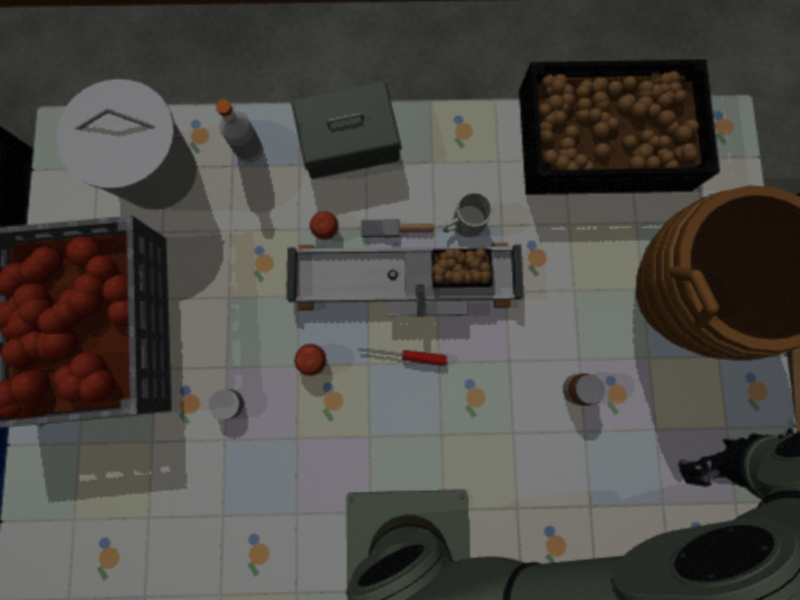

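View pics/side0.png

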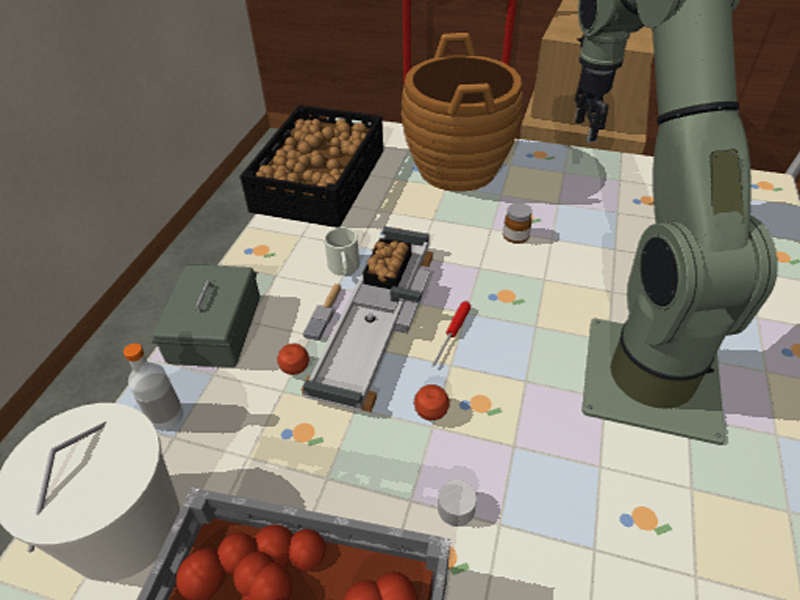

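The top view shows the slide at columns 288–522, rows 245–305 (800×600 picture). The pin is at (393,274), the lug at (421,298), and the bar spans columns 388–467 at row 308. Travel is to image left, about world +y. Next I'll zoom in.

```bash
python3 - <<'E'
import cv2,numpy as np
im=np.load("top0.npz")["im"][:,:,::-1]
cv2.imwrite("pics/topz.png",np.clip(1.7*cv2.resize(im[145:245,180:340],None,fx=5,fy=5,interpolation=cv2.INTER_CUBIC),0,255).astype(np.uint8))
im=np.load("side0.npz")["im"][:,:,::-1]
cv2.imwrite("pics/sidez.png",np.clip(1.3*cv2.resize(im[140:270,180:320],None,fx=4.5,fy=4.5,interpolation=cv2.INTER_CUBIC),0,255).astype(np.uint8))
E
```

```text
(no output)
```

View pics/topz.png

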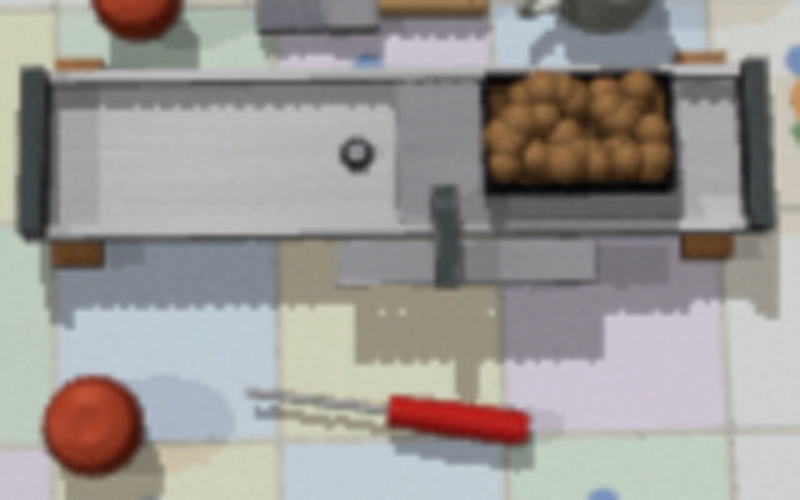

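View pics/sidez.png

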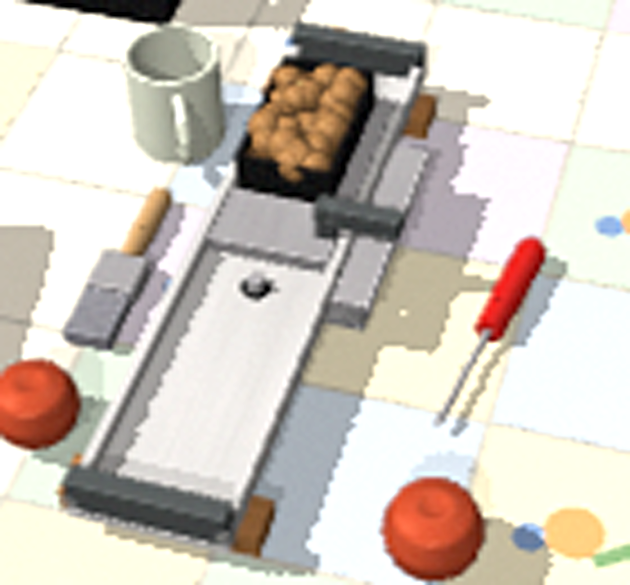

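The zoomed top view shows the pin at (357,153), the bar corners at (338,242) to (596,283), and the lug at columns 435–460, rows 187–286. The near guide wall's line runs (46,239)–(745,232). The screwdriver is at rows 390–440 and apple_a at (92,425).

```bash
python3 - <<'E'
from h import *
d=np.load("top0.npz"); c=(d["im"],d["K"],d["R"],d["t"])
s=np.load("side0.npz"); cs=(s["im"],s["K"],s["R"],s["t"])
f=lambda x,y,z:ray(((x+.5)/5-.5+180,(y+.5)/5-.5+145),c,z)
g=lambda x,y,z:ray(((x+.5)/4.5-.5+180,(y+.5)/4.5-.5+140),cs,z)
for n,p in dict(pin=(357,153,.04),barFL=(338,242,.052),barFR=(596,240,.052),barNL=(338,284,.052),barNR=(596,281,.052),lugRearN=(461,286,.076),lugRearF=(458,187,.076),lugFrontN=(435,286,.076),wallL=(46,239,.046),wallR=(745,232,.046),farwL=(50,78,.046),farwR=(740,70,.046),carfront=(395,150,.032),carrear=(680,200,.032),apple=(92,425,.03),sd1=(250,395,.01),sd2=(390,400,.02),sd3=(527,428,.02)).items(): print(n,f(*p)[:2].round(4))
for n,p in dict(pin=(257,283,.04),barfar=(335,305,.052),barnear=(362,312,.052),barback=(430,148,.052),lugtipFrontTop=(395,217,.076),lugtipRearTop=(403,208,.076)).items(): print("side",n,g(*p)[:2].round(4))
from scipy.spatial.transform import Rotation as Rn
q=bot.get_obs()["eef_rot"]; print(Rn.from_quat([q[1],q[2],q[3],q[0]]).as_matrix().round(3))
E
```

```text
pin [0.6066 0.0214]
barFL [0.5413 0.0359]
barFR [ 0.5388 -0.1431]
barNL [0.5119 0.0364]
barNR [ 0.5101 -0.1419]
lugRearN [ 0.5054 -0.047 ]
lugRearF [ 0.5737 -0.0471]
lugFrontN [ 0.5058 -0.0294]
wallL [0.5488 0.2389]
wallR [ 0.5432 -0.2483]
farwL [0.6639 0.2369]
farwR [ 0.6595 -0.2513]
carfront [ 0.6099 -0.0057]
carrear [ 0.5694 -0.2066]
apple [0.4201 0.209 ]
sd1 [0.4399 0.1006]
sd2 [0.4335 0.002 ]
sd3 [ 0.4118 -0.0934]
side pin [0.6078 0.0217]
side barfar [0.5398 0.0385]
side barnear [0.5182 0.04  ]
side barback [ 0.5136 -0.15  ]
side lugtipFrontTop [ 0.5143 -0.041 ]
side lugtipRearTop [ 0.5109 -0.0522]
[[ 0.922  0.387 -0.   ]
 [ 0.387 -0.922  0.001]
 [-0.    -0.001 -1.   ]]
```

>>> carry_out(increments=[[[0.03,-0.02,0],-5,255],[[0.07,-0.045,0],-11,255],[[0.105,-0.07,0],-17,255],[[0.14,-0.093,0],-23,255],[[0.174,-0.116,0],-29,255],[[0.208,-0.139,0],-35,255],[[0.242,-0.161,0],-41,255],[[0.276,-0.184,0],-47,255],[[0.31,-0.207,0],-52,255],[[0.344,-0.229,0],-57,255],[[0.378,-0.252,0],-62,255],[[0.412,-0.275,0],-66.6,255]], squeeze=20)

```text
time_s: 1.1
tcp_pos: [0.4962, -0.1159, 0.3038]
eef_rot: [-0.0, 0.709, 0.705, -0.0]
ft_force: [0.7, -1.3, 0.2]
width: -0.0001
grip_force: 0.0
```

```bash
cat > st.py <<'E'
from h import *
from scipy.spatial.transform import Rotation as Rn
def st(tx=None):
    o=bot.get_obs(); q=o["eef_rot"]; R=Rn.from_quat([q[1],q[2],q[3],q[0]]).as_matrix()
    print("t",round(o["time_s"],2),"tcp",np.round(o["tcp_pos"],4),"F",np.round(o["ft_force"],1),"w",round(o["width"],4),"toolx",R[:,0].round(3),"z",R[:,2].round(3),"j",np.round(o["joint_positions"],2))
    if tx is not None: print("shift in tool axes",(R.T@(np.array(tx)-o["tcp_pos"])).round(4))
E
python3 -c "
from st import *
st([.5227,-.0775,.2])"
```

```text
t 1.1 tcp [ 0.4962 -0.1159  0.3038] F [ 0.7 -1.3  0.2] w -0.0001 toolx [0.006 1.    0.   ] z [-0.  0. -1.] j [ 0.34  0.62 -0.31  1.71  0.24  0.84 -0.08]
shift in tool axes [0.0385 0.0262 0.1038]
```

>>> carry_out(increments=[[[0.02,0.013,0.03],-0.3,255],[[0.038,0.026,0.06],-0.3,255],[[0.038,0.026,0.09],-0.3,255],[[0.038,0.026,0.104],-0.3,255],[[0.038,0.026,0.104],-0.3,255],[[0.038,0.026,0.104],-0.3,255]])

```text
time_s: 1.6
tcp_pos: [0.5218, -0.0801, 0.1999]
eef_rot: [-0.0, 0.709, 0.705, -0.0]
ft_force: [0.2, -1.2, 1.0]
width: -0.0001
grip_force: 0.0
```

```bash
python3 - <<'E'
from st import *
st([.5227,-.0775,.13])
c=cam("side")
cv2.imwrite("pics/s1.png",np.clip(1.3*cv2.resize(c[0][110:250,200:340,::-1],None,fx=4,fy=4,interpolation=cv2.INTER_CUBIC),0,255).astype(np.uint8))
p=bot.get_obs()["tcp_pos"]
for L in(.073,.086,.1): print(L,((proj(p-[0,0,L],c)[0]-[200,110]+.5)*4-.5).round(1))
E
```

```text
t 1.6 tcp [ 0.5218 -0.0801  0.1999] F [ 0.2 -1.2  1. ] w -0.0001 toolx [0.005 1.    0.   ] z [-0.001  0.    -1.   ] j [ 0.22  0.79 -0.24  1.77  0.3   0.61 -0.2 ]
shift in tool axes [0.0026 0.001  0.0699]
0.073 [274.2 237.6]
0.086 [274.2 248.8]
0.1 [274.1 260.6]
```

View pics/s1.png

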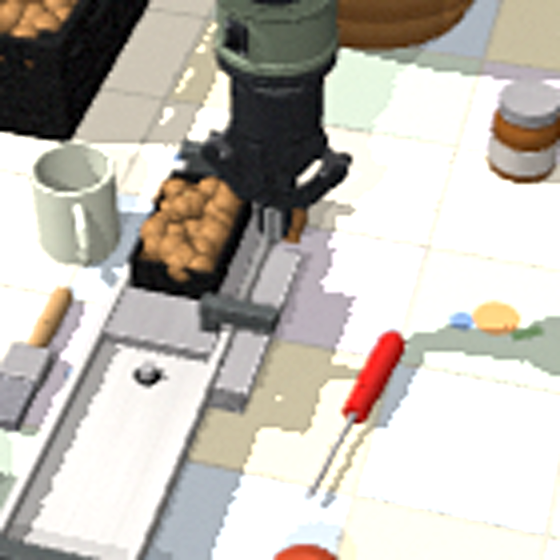

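The tip shows at about (273,240), directly over the bar behind the lug. The knuckles sit well above the punnet's height. I'll descend in stages.

>>> carry_out(increments=[[[0.002,0.0,0.025],0,255],[[0.002,0.0,0.045],0,255],[[0.002,0.0,0.056],0,255],[[0.002,0,0.056],0,255],[[0.002,0,0.056],0,255]])

```text
time_s: 2.07
tcp_pos: [0.5223, -0.0783, 0.145]
eef_rot: [0.0, 0.709, 0.705, 0.0]
ft_force: [1.3, 0.2, 0.5]
width: -0.0
grip_force: 0.0
```

>>> carry_out(increments=[[[0,0,0.003],0,255],[[0,0,0.006],0,255],[[0,0,0.006],0,255],[[0,0,0.006],0,255]])

```text
time_s: 2.4
tcp_pos: [0.522, -0.0781, 0.1382]
eef_rot: [0.0, 0.709, 0.705, 0.0]
ft_force: [0.6, 0.0, 0.5]
width: 0.0002
grip_force: 0.0
```

>>> carry_out(increments=[[[0,0,0.003],0,255],[[0,0,0.006],0,255],[[0,0,0.006],0,255],[[0,0,0.006],0,255]])

```text
time_s: 2.73
tcp_pos: [0.5218, -0.078, 0.1317]
eef_rot: [-0.0, 0.709, 0.705, -0.0]
ft_force: [-0.3, -0.6, 0.3]
width: 0.0003
grip_force: 0.0
```

```bash
python3 - <<'E'
from st import *
st()
c=cam("side")
cv2.imwrite("pics/s2.png",np.clip(1.3*cv2.resize(c[0][140:240,220:320,::-1],None,fx=5.5,fy=5.5,interpolation=cv2.INTER_CUBIC),0,255).astype(np.uint8))
E
```

```text
t 2.73 tcp [ 0.5218 -0.078   0.1317] F [-0.3 -0.6  0.3] w 0.0003 toolx [0.005 1.    0.   ] z [-0.  0. -1.] j [ 0.19  0.91 -0.19  1.82  0.35  0.45 -0.25]
```

View pics/s2.png

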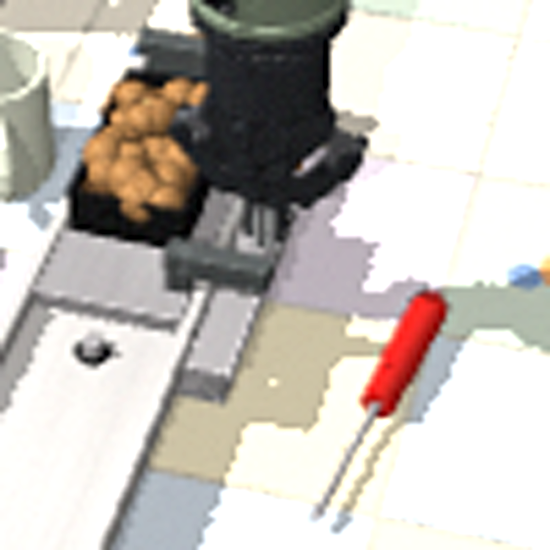

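Pin still up at (92,350), and no contact yet. Descending further.

>>> carry_out(increments=[[[0,0,0.003],0,255],[[0,0,0.006],0,255],[[0,0,0.006],0,255],[[0,0,0.006],0,255]])

```text
time_s: 3.12
tcp_pos: [0.5218, -0.078, 0.1257]
eef_rot: [-0.0, 0.709, 0.705, -0.0]
ft_force: [-0.0, 0.0, 0.2]
width: -0.0001
grip_force: 0.0
```

>>> carry_out(increments=[[[0,0,0.003],0,255],[[0,0,0.006],0,255],[[0,0,0.006],0,255],[[0,0,0.006],0,255]])

```text
time_s: 3.45
tcp_pos: [0.522, -0.0781, 0.1198]
eef_rot: [-0.0, 0.709, 0.705, 0.0]
ft_force: [-0.3, -0.0, 2.7]
width: 0.0
grip_force: 1.0
```

```bash
python3 - <<'E'
from st import *
st()
a=[]
for k in range(2):
  c=cam("side"); a.append(c[0])
# pin patch brightness min, before/now
b=np.load("side0.npz")["im"]
P=proj([.6068,.0215,.04],c)[0]; u,v=P.round().astype(int); print(P)
for im in(b,a[-1]): print(im[v-3:v+5,u-5:u+6].mean(2).astype(int))
E
```

```text
t 3.45 tcp [ 0.522  -0.0781  0.1198] F [-0.3 -0.   2.7] w 0.0 toolx [0.005 1.    0.   ] z [ 0.  0. -1.] j [ 0.18  0.93 -0.18  1.82  0.35  0.42 -0.25]
[237.01183888 202.51394724]
[[180 179 180 182 156 155 162 178 182 183 179]
 [181 184 180 154 142 143 141 178 187 182 177]
 [184 157  92 131 148 150  90 101 119 170 178]
 [188 108  39 109 115  91  50  21 103 171 180]
 [187 121  40  96  98  85  40   0 101 119 167]
 [183 182  96  28  34  26   8 121 170 177 179]
 [182 184 179 149 105  88 167 183 179 181 178]
 [180 179 183 183 182 182 185 180 177 179 178]]
[[190 190 191 192 192 193 194 192 192 192 189]
 [190 195 199 134 120 102 140 187 194 189 186]
 [195 167  97 138 151 149 100 106 181 189 187]
 [198 114  35 140 161 162  99  30 175 189 187]
 [197 130  41  98 121  99  47   0 173 191 189]
 [195 192 104  29  40  26  10 128 183 190 188]
 [193 193 191 158 109  95 177 194 191 189 187]
 [191 189 190 193 191 192 194 190 189 189 187]]
```

>>> carry_out(increments=[[[0,0,0.004],0,255],[[0,0,0.007],0,255],[[0,0,0.007],0,255]])

```text
time_s: 3.8
tcp_pos: [0.522, -0.0781, 0.1124]
eef_rot: [-0.0, 0.709, 0.705, 0.0]
ft_force: [1.8, -0.2, 3.2]
width: -0.0
grip_force: 1.5
```

>>> carry_out(increments=[[[0,0,0.002],0,255],[[0,0,0.002],0,255],[[0,0,0.002],0,255]])

```text
time_s: 4.05
tcp_pos: [0.522, -0.078, 0.1108]
eef_rot: [-0.0, 0.709, 0.705, 0.0]
ft_force: [0.5, -0.5, 2.6]
width: -0.0003
grip_force: 1.6
```

```bash
python3 - <<'E'
from st import *
st()
c=cam("side")
P=proj([.6068,.0215,.04],c)[0]; u,v=P.round().astype(int)
print(c[0][v-3:v+5,u-5:u+6].mean(2).astype(int))
E
```

```text
t 4.05 tcp [ 0.522  -0.078   0.1108] F [ 0.5 -0.5  2.6] w -0.0003 toolx [0.005 1.    0.   ] z [ 0.  0. -1.] j [ 0.18  0.95 -0.17  1.82  0.36  0.4  -0.26]
[[189 191 193 195 194 198 195 193 192 191 187]
 [192 195 201 141  92  82 143 189 195 190 185]
 [196 169  92  39  27  24  42 106 181 191 187]
 [198 115  32  17  23  21  17  26 177 190 188]
 [195 132  48  18  23  20  16   1 174 190 189]
 [195 192 104  25  13  12   9 128 184 190 189]
 [193 193 192 159 113  97 177 193 189 191 188]
 [189 190 192 194 192 192 195 191 189 188 189]]
```

>>> carry_out(increments=[[[0,0,0.001],0,255],[[0,0,0.001],0,255],[[0,0,0.001],0,255]])

```text
time_s: 4.35
tcp_pos: [0.522, -0.0781, 0.1104]
eef_rot: [0.0, 0.709, 0.705, 0.0]
ft_force: [-1.3, -0.4, 15.1]
width: -0.0001
grip_force: 7.6
```

>>> carry_out(increments=[[[0.003,0,0],0,255],[[0.006,0,0],0,255],[[0.009,0,0],0,255],[[0.012,0,0],0,255],[[0.015,0,0],0,255],[[0.015,0,0],0,255]])

```text
time_s: 4.85
tcp_pos: [0.5221, -0.0641, 0.1104]
eef_rot: [0.001, 0.709, 0.705, -0.0]
ft_force: [-0.5, -7.2, 14.5]
width: -0.0
grip_force: 7.2
```

>>> carry_out(increments=[[[0.003,0,-0.0007],0,255],[[0.006,0,-0.0007],0,255],[[0.01,0,-0.0007],0,255],[[0.014,0,-0.0007],0,255],[[0.018,0,-0.0007],0,255],[[0.022,0,-0.0007],0,255],[[0.026,0,-0.0007],0,255],[[0.03,0,-0.0007],0,255],[[0.034,0,-0.0007],0,255],[[0.036,0,-0.0007],0,255],[[0.036,0,-0.0007],0,255]])

```text
time_s: 5.77
tcp_pos: [0.5224, -0.0272, 0.1107]
eef_rot: [0.0, 0.709, 0.705, -0.0]
ft_force: [2.3, -4.0, 5.0]
width: -0.0002
grip_force: 2.9
```

```bash
python3 - <<'E'
from st import *
st()
c=cam("top")
cv2.imwrite("pics/t3.png",np.clip(1.7*cv2.resize(c[0][145:245,180:340,::-1],None,fx=5,fy=5,interpolation=cv2.INTER_CUBIC),0,255).astype(np.uint8))
E
```

```text
t 5.77 tcp [ 0.5224 -0.0272  0.1107] F [ 2.3 -4.   5. ] w -0.0002 toolx [ 0.006  1.    -0.001] z [ 0.    -0.001 -1.   ] j [ 0.07  0.94 -0.15  1.84  0.33  0.38 -0.33]
```

View pics/t3.png

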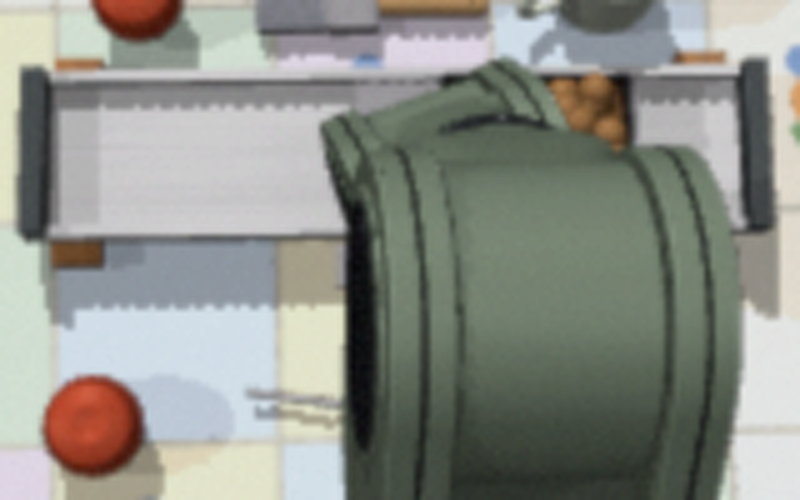

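The carriage is sliding: its rear edge went from column 680 to 632 (about 34 mm), and its front is now at about column 350, over the pin. I'll keep pushing.

>>> carry_out(increments=[[[0.003,0,0],0,255],[[0.006,0,0],0,255],[[0.01,0,0],0,255],[[0.014,0,0],0,255],[[0.018,0,0],0,255],[[0.022,0,0],0,255],[[0.026,0,0],0,255],[[0.03,0,0],0,255],[[0.034,0,0],0,255],[[0.038,0,0],0,255],[[0.038,0,0],0,255],[[0.038,0,0],0,255]])

```text
time_s: 6.82
tcp_pos: [0.5225, 0.011, 0.1106]
eef_rot: [0.0, 0.709, 0.705, 0.0]
ft_force: [0.8, -2.4, 5.0]
width: 0.0001
grip_force: 2.7
```

```bash
python3 - <<'E'
from st import *
st()
c=cam("side")
cv2.imwrite("pics/s4.png",np.clip(1.3*cv2.resize(c[0][140:260,190:310,::-1],None,fx=4.8,fy=4.8,interpolation=cv2.INTER_CUBIC),0,255).astype(np.uint8))
E
```

```text
t 6.82 tcp [0.5225 0.011  0.1106] F [ 0.8 -2.4  5. ] w 0.0001 toolx [ 0.005  1.    -0.   ] z [ 0. -0. -1.] j [-0.01  0.94 -0.14  1.84  0.31  0.38 -0.38]
```

View pics/s4.png

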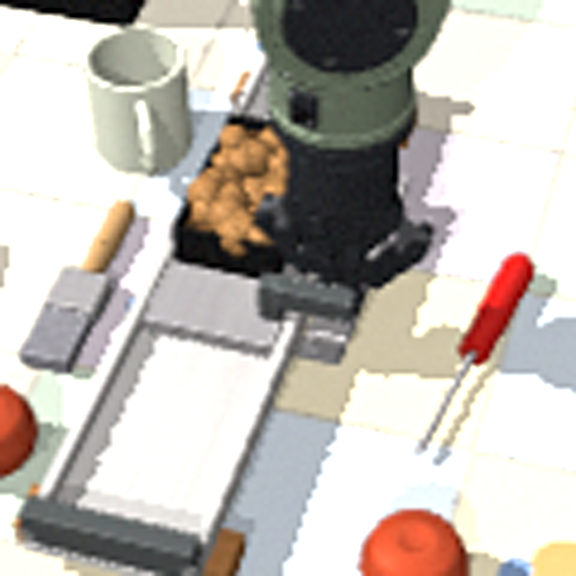

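The carriage front is well past the pin, with the lug at (310,295). Now I'll ease back, raise the fingertip off the bar but still behind the lug, and push on.

>>> carry_out(increments=[[[-0.003,0,0],0,255],[[-0.003,0,-0.008],0,255],[[-0.003,0,-0.016],0,255],[[-0.003,0,-0.016],0,255],[[0.0,0,-0.016],0,255],[[0.004,0,-0.016],0,255],[[0.009,0,-0.016],0,255],[[0.014,0,-0.016],0,255],[[0.019,0,-0.016],0,255],[[0.024,0,-0.016],0,255],[[0.029,0,-0.016],0,255],[[0.034,0,-0.016],0,255]])

```text
time_s: 7.87
tcp_pos: [0.5228, 0.0445, 0.1267]
eef_rot: [0.001, 0.709, 0.705, -0.0]
ft_force: [2.0, -7.8, 6.3]
width: -0.0003
grip_force: 3.9
```

>>> carry_out(increments=[[[0.005,0,0],0,255],[[0.01,0,0],0,255],[[0.015,0,0],0,255],[[0.02,0,0],0,255],[[0.025,0,0],0,255],[[0.03,0,0],0,255],[[0.035,0,0],0,255],[[0.04,0,0],0,255],[[0.045,0,0],0,255],[[0.05,0.001,0],0,255],[[0.055,0.001,0],0,255],[[0.06,0.001,0],0,255]])

```text
time_s: 8.87
tcp_pos: [0.5239, 0.1041, 0.1266]
eef_rot: [0.001, 0.709, 0.705, -0.001]
ft_force: [1.0, -9.1, 6.4]
width: 0.0004
grip_force: 4.6
```

>>> carry_out(increments=[[[0.005,0,0],0,255],[[0.01,0,0],0,255],[[0.015,0,0],0,255],[[0.02,0,0],0,255],[[0.025,0,0],0,255],[[0.03,0,0],0,255],[[0.035,0,0],0,255],[[0.04,0,0],0,255],[[0.045,0,0],0,255],[[0.05,0,0],0,255],[[0.055,0,0],0,255],[[0.06,0,0],0,255]])

```text
time_s: 9.87
tcp_pos: [0.5244, 0.1644, 0.1266]
eef_rot: [0.001, 0.709, 0.705, -0.0]
ft_force: [2.6, -8.5, 5.4]
width: -0.0001
grip_force: 4.0
```

>>> carry_out(increments=[[[0.003,0,0],0,255],[[0.006,0,0],0,255],[[0.009,0,0],0,255],[[0.012,0,0],0,255],[[0.014,0,0],0,255],[[0.016,0,0],0,255],[[0.016,0,0],0,255],[[0.016,0,0],0,255]])

```text
time_s: 10.53
tcp_pos: [0.5243, 0.1808, 0.1265]
eef_rot: [0.0, 0.709, 0.705, -0.0]
ft_force: [2.6, -4.1, 2.9]
width: 0.0005
grip_force: 1.8
```

```bash
python3 - <<'E'
from st import *
st()
c=cam("side")
cv2.imwrite("pics/s5.png",np.clip(1.3*cv2.resize(c[0][140:260,180:300,::-1],None,fx=4.8,fy=4.8,interpolation=cv2.INTER_CUBIC),0,255).astype(np.uint8))
E
```

```text
t 10.53 tcp [0.5243 0.1808 0.1265] F [ 2.6 -4.1  2.9] w 0.0005 toolx [ 0.006  1.    -0.001] z [ 0.    -0.001 -1.   ] j [-0.33  0.94 -0.12  1.72  0.2   0.49 -0.58]
```

View pics/s5.png

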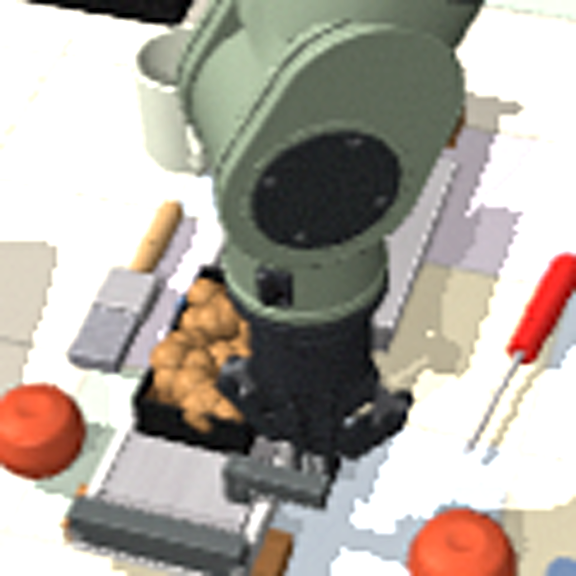

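The carriage front is close to the end stop (the gap is at the stop's edge, about (160,505)), so I'll push slowly until the force rises.

>>> carry_out(increments=[[[0.002,0,0],0,255],[[0.004,0,0],0,255],[[0.005,0,0],0,255],[[0.005,0,0],0,255]])

```text
time_s: 10.92
tcp_pos: [0.5243, 0.1859, 0.1265]
eef_rot: [0.0, 0.709, 0.705, -0.0]
ft_force: [2.0, -3.5, 1.0]
width: -0.0
grip_force: 1.7
```

>>> carry_out(increments=[[[0.001,0,0],0,255],[[0.002,0,0],0,255],[[0.002,0,0],0,255]])

```text
time_s: 11.17
tcp_pos: [0.5244, 0.1878, 0.1265]
eef_rot: [0.0, 0.709, 0.705, -0.0]
ft_force: [2.9, -4.4, 0.8]
width: -0.0
grip_force: 2.1
```

>>> carry_out(increments=[[[0.001,0,0],0,255],[[0.002,0,0],0,255],[[0.002,0,0],0,255]])

```text
time_s: 11.42
tcp_pos: [0.5244, 0.1887, 0.1265]
eef_rot: [0.001, 0.709, 0.705, -0.001]
ft_force: [2.4, -10.6, 3.6]
width: -0.0003
grip_force: 5.3
```

>>> carry_out(increments=[[[0.001,0,0],0,255],[[0.001,0,0],0,255],[[0.001,0,0],0,255]])

```text
time_s: 11.67
tcp_pos: [0.5244, 0.1889, 0.1265]
eef_rot: [0.001, 0.71, 0.705, -0.001]
ft_force: [1.9, -15.7, 5.2]
width: 0.0001
grip_force: 7.8
```

The force rise shows the end stop is reached. Backing off, lifting and moving clear.

>>> carry_out(increments=[[[-0.005,0,0],0,255],[[-0.012,0,0],0,255],[[-0.02,0,0],0,255],[[-0.02,0,-0.02],0,255],[[-0.02,0,-0.05],0,255],[[-0.02,0,-0.08],0,255],[[-0.02,0,-0.11],0,255],[[-0.03,0,-0.14],0,255],[[-0.06,0,-0.17],0,255],[[-0.09,-0.01,-0.18],0,255],[[-0.12,-0.02,-0.18],0,255],[[-0.15,-0.03,-0.18],0,255]])

```text
time_s: 12.67
tcp_pos: [0.4928, 0.0395, 0.3072]
eef_rot: [0.0, 0.709, 0.705, 0.001]
ft_force: [1.2, -0.8, -0.7]
width: -0.0002
grip_force: 0.0
```

>>> carry_out(increments=[[[-0.03,-0.005,0],0,255],[[-0.06,-0.01,0],0,255],[[-0.09,-0.015,0],0,255],[[-0.12,-0.02,0],0,255],[[-0.15,-0.025,0],0,255],[[-0.18,-0.03,0],0,255],[[-0.21,-0.035,0],0,255],[[-0.23,-0.04,0],0,255],[[-0.23,-0.04,0],0,255],[[-0.23,-0.04,0],0,255]])

```text
time_s: 13.5
tcp_pos: [0.4518, -0.1894, 0.3065]
eef_rot: [-0.0, 0.71, 0.705, 0.0]
ft_force: [0.4, 0.6, 0.4]
width: 0.0003
grip_force: 0.0
```

```bash
python3 - <<'E'
from st import *
st()
c=cam("top")
cv2.imwrite("pics/t6.png",np.clip(1.7*cv2.resize(c[0][145:245,180:340,::-1],None,fx=5,fy=5,interpolation=cv2.INTER_CUBIC),0,255).astype(np.uint8))
E
```

```text
t 13.5 tcp [ 0.4518 -0.1894  0.3065] F [0.4 0.6 0.4] w 0.0003 toolx [0.007 1.    0.   ] z [-0.  0. -1.] j [ 0.48  0.58 -0.25  1.78  0.19  0.8   0.13]
```

View pics/t6.png

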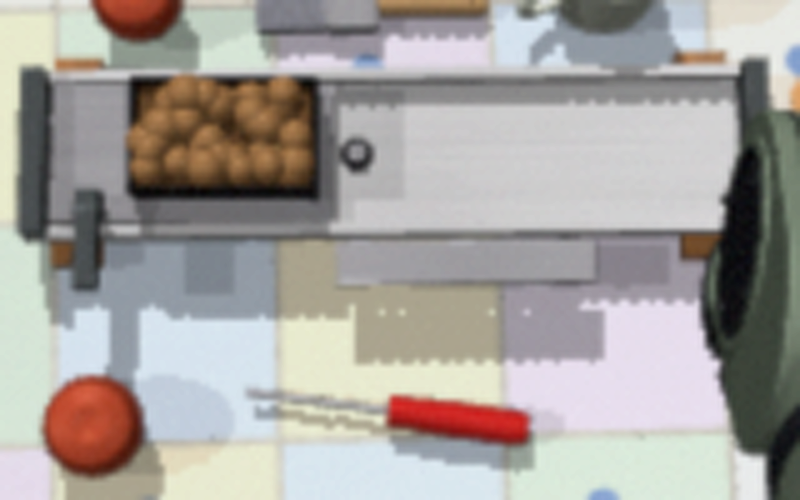

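The carriage sits at the far stop (rear edge at column 335). The pin is up behind it at (357,153), with the same bright top as at the start, and the apple and screwdriver haven't moved. Handing in.

```bash
python3 -c "
from bench import bot
print(bot.hand_in())"
```

```text
the job is handed in; nothing more can be done
None
```

The job is handed in, with no verdict shown: the last picture has the carriage at the far end stop, the pin up behind it, the arm clear and the things in view unmoved.

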